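# Take the bit out of a left-hand paper-drill chuck

## Robot

A 7-joint arm with a two-finger parallel gripper is mounted at the origin on the work surface. World frame = base frame: x ahead of the robot, y to its left, z up, the work surface at z = 0. Lengths are in m, angles in rad, forces in N, time in s.
With the tool pointing down it reaches from about 0.425 to 0.825 m from the base axis. Payload 3.6 kg.
Tool frame: the origin (TCP) lies midway between the tips of the shut fingers; the grasp point (between the pads) lies 19 mm behind it; z points along the fingers, y is the line along which they close (so a half turn about z gives the same grasp; the last joint's range is limited). The gripper opens to 93 mm and grips with 3 to 60 N. Pads are 15 mm wide; open, the fingers measure 128 mm over their backs; the gripper's body (75 mm by 188 mm) begins 65 mm behind the grasp point.
Start: joints at [-1.25, 0.615, -0.013, 1.423, 0.008, 1.103, -0.04], TCP at [0.222, 0.611, 0.219] pointing down, gripper open.
Joint ranges: [-3.12, 3.12], [-0.3, 2.06], [-1.34, 1.32], [0.26, 2.42], [-1.36, 4.5], [0.01, 1.98], [-2.84, 2.84]. Speed limits (rad/s): [2.79, 2.79, 3.14, 3.14, 3.14, 3.14, 3.14].

## Interface

Orientations are given as a 3x3 rotation matrix whose columns are the frame's x, y, z axes.
In Python, from rig import observe, imaging, job_done gives the robot as it stands.
- The arm moves only by the tool step_arm, never from a script. Its argument "commands" is a list of rows, each a list of 3 entries, a list of its own where there are three numbers: the gripper's target within -1 to 1 (fully open at 1, half-way at 0, shut at -1), then the shift along the tool's x, y, z in cm, then the turn about the tool's z in degrees. In form: [[grip, [dx, dy, dz], twist], ...]. A call has 1 to 8 rows; each row is the pose to reach, as a shift and turn from the pose commanded when the call began, along the tool's axes at that moment; what a row does not reach only later rows make up. A row lasts 1/12 s, in which the tool goes at most 41.7 mm and 7.16 degrees, less where a joint would pass 70% of its speed; a pose out of reach is approached as far as the arm can. A call with a gripper value outside its range is refused whole. The fingers move at their own pace and stop on an object; the grip force is fixed at half the most. Time passes only in rows, so rows that repeat a pose let the fingers close. It gives the time, the measured TCP pose, the force, the opening and the grip force at its end, in the units of the state.
- observe(): the state, without advancing time (a new reading comes with each control period).
- imaging.grab_frame(name): name is "side" or "top" or "wrist"; returns a dict with "frame" (480x640x3 uint8, red, green, blue), "z_map" (480x640 float32, m along the optical axis (not along the pixel's ray), 0 where there is no reading), "fovy" (degrees; the focal length in pixels is half the picture's height over the tangent of half this angle, whatever the lens; pixels are square), "cx", "cy" (the principal point, pixels), "dist_coeffs" ([k1, k2, p1, p2, k3] as OpenCV has them; the pictures are not rectified), "eye" and "rotation" of the camera in the world; the wrist camera has in their place "hand_eye" (4x4, takes a point from camera to tool coordinates, whose origin is the TCP and whose axes are the flange's). Camera axes: x right, y up, looking along -z (the intrinsics and any distortion apply to the point x, -y, -z); pixel columns grow to the right and rows downward; lengths in m; the calibration is good to about 2 mm. A picture is of the moment at which its call begins: read the wrist's pose just before it.
- job_done(): hands the job in; it is judged then, once.
The state is a dict: "time_s": time; "qpos": joint angles; "joint_velocities": joint speeds; "tau": joint torques, N m; "ee_pos": TCP position; "tcp_rot": TCP orientation; "ft_force": force on the tool from outside, world axes, zero at the start; "wrist_torque": the same for the moment, N m; "opening": finger opening in m; "grasp_force": force on a finger pad.
Only numpy, scipy, OpenCV 4.12 (cv2) and the standard library are available. Lean on these libraries where they do the work, as an engineer would, in place of code of your own. Each camera call takes 0.05 s, during which the arm holds its last target. There are 200 camera calls.

## Task

Take the paper-drill bit out of its upturned chuck and stand it gently, upright on its wide foot, in the cardboard tray. The chuck has a left-hand thread: its black sleeve loosens clockwise seen from above and turns stiffly if you do it up by mistake, which you must not; nobody knows how many part-turns it needs, so feel your way, do not wrench it against its open stop, and do not pull hard on the bit while the jaws still hold it. Leave the mug, the tape roll and the binder alone.

Things in the scene. Friction and masses are not known exactly. Their poses are not given: they have to be found in the camera images.
- stand: Fixed grey bench stand, base plate 150 x 130 x 20 mm. On it, all on one vertical axis: an aluminium drill head, 68 mm across, up to 70 mm high, on a rubber mount, and above that the upturned keyless chuck with its round black ribbed sleeve, 44 mm across, 74 to 114 mm above the table, with a 28 mm open mouth. Origin: on that axis at the table top, z up.
- mount (a joint): Twist of the drill head on its rubber mount, rad, positive clockwise from above, 0 without load. A spring of 5 N m/rad, so it shows the torque put on the sleeve: 0.01 to 0.07 while the sleeve turns clockwise, rising fast at the open stop. More than 0.2 (1 N m) clockwise is wrenching; more than 0.08 (0.4 N m) anticlockwise is doing it up tighter.
- sleeve_grip (a point): On the chuck's axis 100 mm above the table, 14 mm below the sleeve's top: where to grip the sleeve from above, at any yaw. Fixed to the stand, does not turn or rise. Clockwise the sleeve turns with 0.05 N m at first, up to 0.35 N m near its solid open stop, which it meets after 1.3 to 2.8 rad in all, different each time; it stays where left. Anticlockwise it resists with 0.5 N m or more.
- chuck_floor (a point): On the chuck's axis 70 mm above the table, where the bit's foot stands. Two steel jaws inside the sleeve close over the foot and hold it; they open as the sleeve turns clockwise and are clear of the foot 0.1 to 0.5 rad before the sleeve meets its open stop, so at that stop the bit is surely free.
- bit_center (a point): Centre (half-way up) of the loose steel bit, 78 mm long, 80 g: round shank 12 mm across on a foot 24 mm across, 6 mm thick; z up along it. In the chuck the top 34 mm of the shank stand out above the sleeve (top at 148 mm). While clamped it can be raised only about 2 mm; once the jaws are clear it must rise 44 mm to leave the sleeve.
- tray: Fixed open cardboard tray, 140 (x) x 160 (y) x 25 mm high, walls 4 mm, bottom 4 mm thick. Origin: centre of its underside, on the table.
- mug: White mug, 80 mm across, 90 mm high, beyond the work; origin under its centre. Leave it.
- tape_roll: Roll of brown tape lying flat, 100 mm across, 48 mm high; origin under its centre. Leave it.
- binder: Green lever-arch binder lying flat, 240 x 280 x 62 mm; origin under its centre. Leave it.
There are look-alikes about, which are no part of the job. There is more than one size of the tray; the one meant has the size given above.

How it is judged:
On the way:
1. the bit is drawn right up out of the chuck (z of bit_center in the frame of stand above 0.155 m), for 0.1 s.
At the end, for the whole second after the job is handed in: The bit stands at rest upright (within 0.1 rad) on its foot on the bottom of the tray, anywhere inside its walls (x of bit_center in the frame of tray between -0.066 and 0.066 m and y of bit_center in the frame of tray between -0.076 and 0.076 m and z of bit_center in the frame of tray between 0.038 and 0.046 m and angle between bit_center's own z axis and vertical below 0.1 rad and linear speed of bit below 0.02 m/s); the robot touches nothing.
It fails at once if the sleeve is wrenched clockwise with more than 1 N m (mount over 0.2 rad), or done up anticlockwise with more than 0.4 N m (mount under -0.08 rad) (value of joint mount above 0.2 rad or value of joint mount below -0.08 rad).
It fails at once if the bit is yanked against the jaws or jammed in the chuck with more than 15 N (contact force between bit and stand above 15 N).
It fails at once if the bit is dropped or rammed into the tray with more than 35 N (contact force between bit and tray above 35 N).
It fails at once if the mug, the tape roll or the binder is moved over 20 mm (distance of any of mug, tape_roll, binder from where it was at the start of the episode above 0.02 m).
It also fails if it takes over 72 s, if anything falls off the work surface, if the arm or the gripper's body presses on something with over 40 N, if the wrist force passes 120 N, or if a joint passes its speed limit or range.

## Working session

There is one attempt and no reset: what is moved stays moved. The work goes in short steps, Python scripts to look and compute and a tool call to move; the robot and the scene stay as the last step left them, time stands still between calls to the robot, and variables do not carry over. Pictures are saved under pics/ and viewed, at most 10 in all, crops included, and the job is handed in when it is done.

Besides the shell and the picture viewer there is one more tool, called after "Emit:" as name(argument=value, ...) on one line, values as JSON. step_arm: Moves the arm, as the interface text tells. Its arguments: {"type":"object","properties":{"commands":{"type":"array","items":{"type":"array"}}},"required":["commands"]}

```bash
mkdir -p pics; cat > h.py <<'E'
import numpy as np, cv2
from rig import observe, imaging, job_done
def grab(n,fn=None):
    s=observe(); f=imaging.grab_frame(n)
    if fn: cv2.imwrite('pics/'+fn,f['frame'][:,:,::-1])
    if n=='wrist':
        T=np.eye(4);T[:3,:3]=s['tcp_rot'];T[:3,3]=s['ee_pos'];M=T@np.array(f['hand_eye']);f['eye']=M[:3,3];f['rotation']=M[:3,:3]
    return f
def K(f):
    F=240/np.tan(np.radians(f['fovy'])/2); return np.array([[F,0,f['cx']],[0,F,f['cy']],[0,0,1.]])
def rays(f,uv):
    p=cv2.undistortPoints(np.float64(uv).reshape(-1,1,2),K(f),np.float64(f['dist_coeffs']))[:,0]
    return np.c_[p[:,0],-p[:,1],-np.ones(len(p))]@np.array(f['rotation']).T
def onz(f,uv,z):
    d=rays(f,uv);e=np.array(f['eye']);return e+d*((z-e[2])/d[:,2])[:,None]
def cloud(f):
    v,u=np.mgrid[:480,:640];d=rays(f,np.c_[u.ravel(),v.ravel()])
    return (np.array(f['eye'])+d*f['z_map'].reshape(-1,1)).reshape(480,640,3)
E
python3 - <<'E'
from h import *
s=observe();print(s)
for n in('top','side'):
    f=grab(n,n+'1.png');print(n,f['eye'],f['rotation'],f['fovy'])
    np.savez(n+'1.npz',**{k:np.array(v) for k,v in f.items()})
E
```

```text
{'time_s': 0.0, 'qpos': array([-1.24949916,  0.61592806, -0.01261757,  1.42485735,  0.00812557,
        1.1033892 , -0.04039731]), 'joint_velocities': array([ 0.0011203 ,  0.00131693,  0.00093684, -0.00020582, -0.00040207,
        0.00092702, -0.00132449]), 'tau': array([-7.47417689e-04, -4.58925855e+01,  2.09200848e-01, -1.65740150e+01,
       -6.08818280e-02,  2.04792054e-02,  2.59588005e-04]), 'ee_pos': array([0.2212717 , 0.61035569, 0.2174892 ]), 'tcp_rot': array([[-9.40153556e-01,  3.40750111e-01, -8.08063187e-04],
       [ 3.40751065e-01,  9.40150497e-01, -2.39887770e-03],
       [-5.77168360e-05, -2.53066179e-03, -9.99996796e-01]]), 'ft_force': array([-0.21406038, -0.0194492 ,  0.24187484]), 'wrist_torque': array([-0.05334234,  0.02480404, -0.01506248]), 'grasp_force': 0.0, 'opening': 0.09314408041324722}
top [0.33163508 0.11163878 1.15437165] [[ 0.00601361  0.98306675 -0.18314911]
 [-0.99951301  0.01151735  0.02900173]
 [ 0.03062003  0.18288551  0.98265727]] 51.95062410102553
side [-0.04638377  1.03728156  1.1432405 ] [[-0.85003662  0.36996454 -0.37491864]
 [-0.52671874 -0.59399247  0.60806276]
 [ 0.00226281  0.71435228  0.69978261]] 47.80938908389866
```

View pics/top1.png

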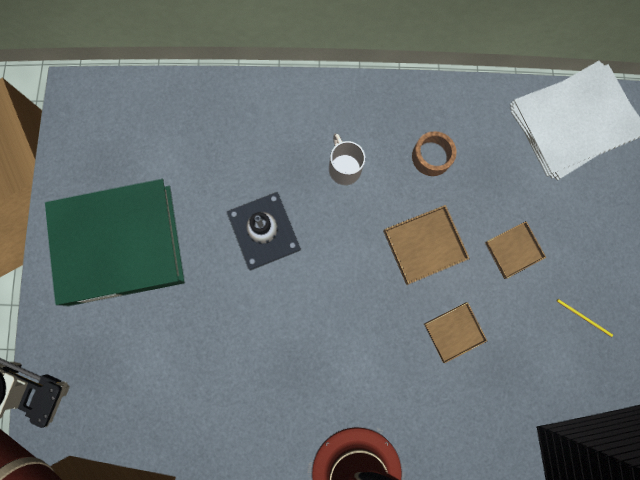

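View pics/side1.png

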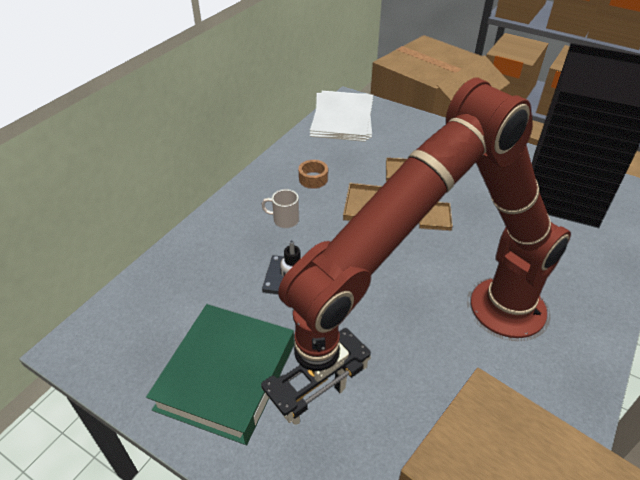

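The top view shows the stand at about (263,230) with its chuck at (262,222), the large tray at (426,245), two smaller trays, the mug at (346,162) and the binder at (115,242). Next I'll measure the chuck and the trays.

```bash
python3 - <<'E'
from h import *
f=dict(np.load('top1.npz'));P=cloud(f);im=f['frame'];hsv=cv2.cvtColor(im,cv2.COLOR_RGB2HSV)
c=P[200:255,235:290].reshape(-1,3);
for lo,hi in((.12,.16),(.105,.118),(.06,.073),(.012,.028)):
    m=(c[:,2]>lo)&(c[:,2]<hi);q=c[m];print(lo,len(q),q.mean(0).round(4) if len(q) else'',q.min(0).round(3) if len(q) else '',q.max(0).round(3) if len(q) else'')
m=cv2.inRange(hsv,(8,80,60),(25,255,255));m[:195]=0;m[:,:370]=0;m[370:]=0
for k in cv2.findContours(m,cv2.RETR_EXTERNAL,cv2.CHAIN_APPROX_NONE)[0]:
    if cv2.contourArea(k)>800:
        w=onz(f,k[:,0].astype(float),.025)[:,:2].astype(np.float32);print('tray',cv2.minAreaRect(w))
# stand plate
m=((im.max(2)<75)*255).astype(np.uint8);m[:,:220]=0;m[:,310:]=0;m[:185]=0;m[280:]=0
k=max(cv2.findContours(m,0,cv2.CHAIN_APPROX_NONE)[0],key=cv2.contourArea)
print('plate',cv2.minAreaRect(onz(f,k[:,0].astype(float),.02)[:,:2].astype(np.float32)))
for n,z in(('mug',(346,150)),('tape',(434,150)),('binder',(115,230))):print(n,onz(f,[z],.05))
E
```

```text
0.12 42 [0.5449 0.2179 0.1434] [0.53  0.209 0.121] [0.552 0.223 0.155]
0.105 206 [0.5451 0.2185 0.114 ] [0.525 0.197 0.105] [0.568 0.24  0.118]
0.06 304 [0.537  0.2148 0.0678] [0.511 0.185 0.06 ] [0.58  0.255 0.073]
0.012 1948 [0.5511 0.2186 0.0214] [0.489 0.156 0.013] [0.62  0.286 0.028]
tray ((0.3133610785007477, -0.2275463193655014), (0.09896693378686905, 0.11341467499732971), 26.039575576782227)
tray ((0.5058831572532654, -0.3801971673965454), (0.09712111949920654, 0.11812315881252289), 26.37883949279785)
tray ((0.5172892212867737, -0.16437825560569763), (0.13813066482543945, 0.1632390320301056), 22.28394317626953)
plate ((0.5459413528442383, 0.21773260831832886), (0.14933912456035614, 0.12684383988380432), 22.705873489379883)
mug [[0.7359076  0.02523938 0.05      ]]
tape [[ 0.74046169 -0.18571108  0.05      ]]
binder [[0.53708548 0.55529001 0.05      ]]
```

```bash
cat >> h.py <<'E'
def go(t):
    s=observe();print('shift cm',(100*np.array(s['tcp_rot']).T@(np.array(t)-s['ee_pos'])).round(2))
E
python3 -c "
from h import *
go([.546,.218,.25])"
```

```text
shift cm [-43.9  -25.84  -3.18]
```

Emit:
step_arm(commands=[[1, [0, 0, -3.2], 0], [1, [-43.9, -25.8, -3.2], 0], [1, [-43.9, -25.8, -3.2], 0], [1, [-43.9, -25.8, -3.2], 0], [1, [-43.9, -25.8, -3.2], 0], [1, [-43.9, -25.8, -3.2], 0], [1, [-43.9, -25.8, -3.2], 0], [1, [-43.9, -25.8, -3.2], 0]])

```text
time_s: 0.77
ee_pos: [0.4083, 0.3845, 0.2503]
tcp_rot: [[-0.94, 0.341, -0.001], [0.341, 0.94, -0.001], [0.0, -0.001, -1.0]]
ft_force: [1.0, -0.2, -0.4]
opening: 0.0929
grasp_force: 0.0
```

```bash
python3 -c "
from h import *
print(observe()['qpos'].round(2));go([.546,.218,.25])"
```

```text
[-0.8   0.44  0.01  1.64 -0.01  1.06  0.44]
shift cm [-18.62 -10.96   0.04]
```

Emit:
step_arm(commands=[[1, [-18.6, -11.0, 0], 0], [1, [-18.6, -11.0, 0], 0], [1, [-18.6, -11.0, 0], 0], [1, [-18.6, -11.0, 0], 0], [1, [-18.6, -11.0, 0], 0], [1, [-18.6, -11.0, 0], 0], [1, [-18.6, -11.0, 0], 0], [1, [-18.6, -11.0, 0], 0]])

```text
time_s: 1.43
ee_pos: [0.5443, 0.22, 0.2501]
tcp_rot: [[-0.94, 0.341, -0.002], [0.341, 0.94, 0.001], [0.002, -0.0, -1.0]]
ft_force: [-0.7, 0.7, 0.0]
opening: 0.0928
grasp_force: 0.0
```

```bash
python3 -c "
from h import *
f=grab('wrist','w1.png');s=observe();print(s['qpos'].round(2),s['ee_pos'],f['hand_eye'])
P=cloud(f);c=P.reshape(-1,3);ok=f['z_map'].ravel()>0
for lo,hi in((.12,.16),(.108,.118),(.06,.073),(.012,.028)):
    q=c[ok&(c[:,2]>lo)&(c[:,2]<hi)&(np.hypot(c[:,0]-.546,c[:,1]-.218)<.1)];print(lo,len(q),(q.mean(0).round(4),q.min(0).round(3),q.max(0).round(3)) if len(q) else '')
"
```

```text
[-0.45  0.49  0.05  1.57 -0.03  1.09  0.83] [0.54353327 0.22159995 0.2502061 ] [[ 6.18060072e-04  9.62083090e-01  2.72755835e-01  7.60908634e-02]
 [ 9.99999028e-01 -9.35427062e-04  1.03352175e-03 -8.35815062e-04]
 [ 1.24947699e-03  2.72754931e-01 -9.62082734e-01 -1.66694970e-01]
 [ 0.00000000e+00  0.00000000e+00  0.00000000e+00  1.00000000e+00]]
0.12 278 (array([0.5439, 0.2187, 0.1431]), array([0.54 , 0.212, 0.12 ]), array([0.551, 0.224, 0.151]))
0.108 1144 (array([0.5437, 0.2187, 0.1141]), array([0.524, 0.196, 0.108]), array([0.567, 0.24 , 0.118]))
0.06 1329 (array([0.5325, 0.2225, 0.0679]), array([0.511, 0.182, 0.06 ]), array([0.579, 0.253, 0.073]))
0.012 10353 (array([0.5385, 0.22  , 0.0208]), array([0.452, 0.131, 0.016]), array([0.638, 0.305, 0.027]))
```

View pics/w1.png

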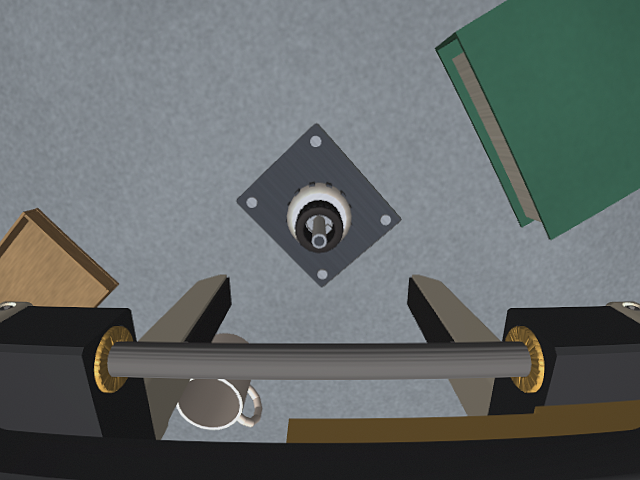

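The wrist view shows the chuck ring at (319,225) and the shank top at (319,240). That puts the axis at about (0.545, 0.218), which agrees with the top camera. I'll descend to grip height.

```bash
python3 -c "
from h import *
go([.5452,.218,.081])"
```

```text
shift cm [-0.32 -0.29 16.92]
```

Emit:
step_arm(commands=[[1, [-0.3, -0.3, 0], 0], [1, [-0.3, -0.3, 4], 0], [1, [-0.3, -0.3, 8], 0], [1, [-0.3, -0.3, 11], 0], [1, [-0.3, -0.3, 14], 0], [1, [-0.3, -0.3, 16], 0], [1, [-0.3, -0.3, 16.9], 0], [1, [-0.3, -0.3, 16.9], 0]])

```text
time_s: 2.15
ee_pos: [0.5445, 0.2168, 0.0796]
tcp_rot: [[-0.941, 0.338, -0.005], [0.338, 0.941, -0.001], [0.004, -0.003, -1.0]]
ft_force: [-0.2, 0.3, -0.3]
opening: 0.0929
grasp_force: 0.0
```

```bash
python3 -c "
from h import *
f=grab('wrist','w2.png');s=observe();print(s['ft_force'],s['wrist_torque']);go([.5452,.218,.081])
c=cloud(f).reshape(-1,3)
for lo,hi in((.12,.16),(.108,.118)):
    q=c[(c[:,2]>lo)&(c[:,2]<hi)&(np.hypot(c[:,0]-.546,c[:,1]-.218)<.03)];print(lo,len(q),(q.mean(0).round(4),q.min(0).round(3),q.max(0).round(3)) if len(q) else '')
"
```

```text
[-0.12136089 -0.68885008  0.69494735] [ 0.01578055 -0.023684   -0.0202113 ]
shift cm [0.11 0.07 0.04]
0.12 985 (array([0.5433, 0.2192, 0.1356]), array([0.539, 0.213, 0.12 ]), array([0.552, 0.225, 0.15 ]))
0.108 3983 (array([0.5377, 0.2213, 0.1136]), array([0.523, 0.196, 0.108]), array([0.56 , 0.241, 0.118]))
```

View pics/w2.png

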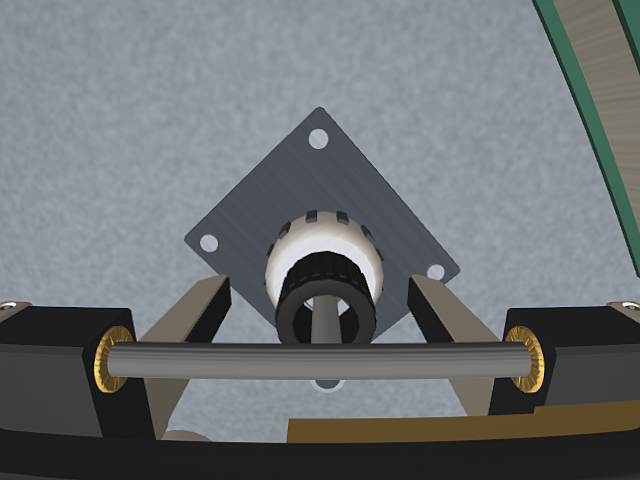

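The sleeve appears at (326,310), about 3 mm to +y of the midline between the fingers at column 319.5. I'll shift +y by 2 mm and close.

Emit:
step_arm(commands=[[1, [0, 0.2, 0], 0], [0, [0, 0.2, 0], 0], [-0.1, [0, 0.2, 0], 0], [-0.1, [0, 0.2, 0], 0], [-1, [0, 0.2, 0], 0], [-1, [0, 0.2, 0], 0], [-1, [0, 0.2, 0], 0], [-1, [0, 0.2, 0], 0]])

```text
time_s: 2.87
ee_pos: [0.5474, 0.2176, 0.0817]
tcp_rot: [[-0.94, 0.341, -0.0], [0.341, 0.94, -0.0], [0.0, -0.0, -1.0]]
ft_force: [0.1, -0.5, 0.5]
opening: 0.0507
grasp_force: 0.0
```

```bash
python3 -c "
from h import *
s=observe();print(s['ee_pos'],s['ft_force'],s['wrist_torque'],s['qpos'],s['opening'],s['grasp_force'])"
```

```text
[0.54740984 0.21755749 0.08170375] [ 0.149788   -0.46128212  0.46557714] [-0.04322264 -0.02935208 -0.04210118] [-0.4375337   0.6815778   0.03557466  1.75271712 -0.03440167  0.70795444
  0.83915441] 0.050711383718602315 0.0
```

Emit:
step_arm(commands=[[-1, [0, 0, 0], 0], [-1, [0, 0, 0], 0], [-1, [0, 0, 0], 0], [-1, [0, 0, 0], 0]])

```text
time_s: 3.2
ee_pos: [0.5478, 0.2188, 0.0817]
tcp_rot: [[-0.94, 0.34, 0.001], [0.34, 0.94, 0.001], [-0.001, 0.002, -1.0]]
ft_force: [2.3, 3.7, -1.3]
opening: 0.044
grasp_force: 30.0
```

```bash
cat >> h.py <<'E'
def st():
    s=observe();print(s['ee_pos'].round(4),s['ft_force'].round(1),'tz',s['wrist_torque'].round(3),'q7',s['qpos'][6].round(3),'op',round(s['opening'],4),'gf',round(s['grasp_force'],1),'yaw',np.degrees(np.arctan2(s['tcp_rot'][1,0],s['tcp_rot'][0,0])).round(1),s['time_s'])
E
python3 -c "
from h import *
st()"
```

```text
[0.5478 0.2188 0.0817] [ 2.3  3.7 -1.3] tz [ 0.511 -0.351 -0.005] q7 0.839 op 0.044 gf 30.0 yaw 160.1 3.2
```

Emit:
step_arm(commands=[[-1, [0, 0, 0], 2], [-1, [0, 0, 0], 4], [-1, [0, 0, 0], 6], [-1, [0, 0, 0], 8]])

```text
time_s: 3.53
ee_pos: [0.5477, 0.2186, 0.0817]
tcp_rot: [[-0.883, 0.469, 0.001], [0.469, 0.883, 0.001], [-0.0, 0.001, -1.0]]
ft_force: [1.6, 2.7, -1.8]
opening: 0.044
grasp_force: 30.0
```

```bash
python3 -c "
from h import *
st()"
```

```text
[0.5477 0.2186 0.0817] [ 1.6  2.7 -1.8] tz [ 0.451 -0.322  0.118] q7 0.734 op 0.044 gf 30.0 yaw 152.0 3.5333
```

Emit:
step_arm(commands=[[-1, [0, 0, 0], 4], [-1, [0, 0, 0], 8], [-1, [0, 0, 0], 12], [-1, [0, 0, 0], 16], [-1, [0, 0, 0], 20], [-1, [0, 0, 0], 24], [-1, [0, 0, 0], 28], [-1, [0, 0, 0], 32]])

```text
time_s: 4.2
ee_pos: [0.5472, 0.218, 0.0817]
tcp_rot: [[-0.499, 0.867, -0.0], [0.867, 0.499, 0.0], [0.0, -0.0, -1.0]]
ft_force: [0.1, 1.2, -1.1]
opening: 0.044
grasp_force: 30.0
```

```bash
python3 -c "
from h import *
st()"
```

```text
[0.5472 0.218  0.0817] [ 0.1  1.2 -1.1] tz [ 0.236 -0.081  0.113] q7 0.317 op 0.044 gf 30.0 yaw 119.9 4.2
```

Emit:
step_arm(commands=[[-1, [0, 0, 0], 4], [-1, [0, 0, 0], 8], [-1, [0, 0, 0], 12], [-1, [0, 0, 0], 16], [-1, [0, 0, 0], 20], [-1, [0, 0, 0], 24], [-1, [0, 0, 0], 28], [-1, [0, 0, 0], 32]])

```text
time_s: 4.87
ee_pos: [0.5464, 0.2178, 0.0817]
tcp_rot: [[0.036, 0.999, -0.002], [0.999, -0.036, -0.0], [-0.0, -0.002, -1.0]]
ft_force: [-1.3, 1.0, 0.5]
opening: 0.0434
grasp_force: 30.0
```

```bash
python3 -c "
from h import *
st()"
```

```text
[0.5464 0.2178 0.0817] [-1.3  1.   0.5] tz [0.113 0.131 0.173] q7 -0.101 op 0.0434 gf 30.0 yaw 88.0 4.8667
```

Emit:
step_arm(commands=[[-1, [0, 0, 0], 2], [-1, [0, 0, 0], 4], [-1, [0, 0, 0], 5], [-1, [0, 0, 0], 5]])

```text
time_s: 5.2
ee_pos: [0.5463, 0.2177, 0.0816]
tcp_rot: [[0.12, 0.993, -0.002], [0.993, -0.12, -0.0], [-0.001, -0.002, -1.0]]
ft_force: [-2.5, 1.1, 1.8]
opening: 0.0438
grasp_force: 30.0
```

```bash
python3 -c "
from h import *
st()"
```

```text
[0.5463 0.2177 0.0816] [-2.5  1.1  1.8] tz [0.118 0.33  0.116] q7 -0.165 op 0.0438 gf 30.0 yaw 83.1 5.2
```

Emit:
step_arm(commands=[[-1, [0, 0, 0], 2], [-1, [0, 0, 0], 4], [-1, [0, 0, 0], 6], [-1, [0, 0, 0], 6]])

```text
time_s: 5.53
ee_pos: [0.5462, 0.2178, 0.0816]
tcp_rot: [[0.223, 0.975, -0.003], [0.975, -0.223, -0.0], [-0.001, -0.003, -1.0]]
ft_force: [-2.8, 0.3, 2.4]
opening: 0.0437
grasp_force: 30.0
```

```bash
python3 -c "
from h import *
st()"
```

```text
[0.5462 0.2178 0.0816] [-2.8  0.3  2.4] tz [0.128 0.563 0.195] q7 -0.244 op 0.0437 gf 30.0 yaw 77.1 5.5333
```

Emit:
step_arm(commands=[[-1, [0, 0, 0], 2], [-1, [0, 0, 0], 4], [-1, [0, 0, 0], 6], [-1, [0, 0, 0], 6]])

```text
time_s: 5.87
ee_pos: [0.546, 0.2178, 0.0816]
tcp_rot: [[0.323, 0.946, -0.003], [0.946, -0.323, 0.0], [-0.001, -0.003, -1.0]]
ft_force: [-3.5, 0.8, 3.8]
opening: 0.0436
grasp_force: 30.0
```

```bash
python3 -c "
from h import *
st()"
```

```text
[0.546  0.2178 0.0816] [-3.5  0.8  3.8] tz [0.156 0.803 0.223] q7 -0.323 op 0.0436 gf 30.0 yaw 71.2 5.8667
```

Emit:
step_arm(commands=[[-1, [0, 0, 0], 2], [-1, [0, 0, 0], 4], [-1, [0, 0, 0], 6], [-1, [0, 0, 0], 6]])

```text
time_s: 6.2
ee_pos: [0.5458, 0.2179, 0.0816]
tcp_rot: [[0.42, 0.908, -0.003], [0.908, -0.42, 0.0], [-0.001, -0.003, -1.0]]
ft_force: [-4.9, 0.8, 3.8]
opening: 0.0438
grasp_force: 30.0
```

```bash
python3 -c "
from h import *
st()"
```

```text
[0.5458 0.2179 0.0816] [-4.9  0.8  3.8] tz [0.115 0.923 0.235] q7 -0.403 op 0.0438 gf 30.0 yaw 65.2 6.2
```

Emit:
step_arm(commands=[[-1, [0, 0, 0], 2], [-1, [0, 0, 0], 4], [-1, [0, 0, 0], 6], [-1, [0, 0, 0], 6]])

```text
time_s: 6.53
ee_pos: [0.5457, 0.2179, 0.0816]
tcp_rot: [[0.512, 0.859, -0.004], [0.859, -0.512, 0.0], [-0.002, -0.003, -1.0]]
ft_force: [-5.9, 2.4, 4.3]
opening: 0.0442
grasp_force: 30.0
```

```bash
python3 -c "
from h import *
st()"
```

```text
[0.5457 0.2179 0.0816] [-5.9  2.4  4.3] tz [0.089 0.927 0.193] q7 -0.483 op 0.0442 gf 30.0 yaw 59.2 6.5333
```

Emit:
step_arm(commands=[[-1, [-0.1, -0.1, 0], 2], [-1, [-0.1, -0.1, 0], 4], [-1, [-0.1, -0.1, 0], 6], [-1, [-0.1, -0.1, 0], 6]])

```text
time_s: 6.87
ee_pos: [0.5456, 0.218, 0.0816]
tcp_rot: [[0.599, 0.801, -0.001], [0.801, -0.599, 0.001], [-0.0, -0.001, -1.0]]
ft_force: [-3.3, 2.0, 2.7]
opening: 0.0436
grasp_force: 30.0
```

```bash
python3 -c "
from h import *
st()"
```

```text
[0.5456 0.218  0.0816] [-3.3  2.   2.7] tz [0.361 0.632 0.26 ] q7 -0.563 op 0.0436 gf 30.0 yaw 53.2 6.8667
```

Emit:
step_arm(commands=[[-1, [0, 0, 0], 2], [-1, [0, 0, 0], 4], [-1, [0, 0, 0], 5], [-1, [0, 0, 0], 5]])

```text
time_s: 7.2
ee_pos: [0.5455, 0.2181, 0.0816]
tcp_rot: [[0.667, 0.745, -0.001], [0.745, -0.667, 0.001], [-0.0, -0.002, -1.0]]
ft_force: [-3.3, 3.1, 3.6]
opening: 0.0439
grasp_force: 30.0
```

```bash
python3 -c "
from h import *
st()"
```

```text
[0.5455 0.2181 0.0816] [-3.3  3.1  3.6] tz [0.521 0.792 0.335] q7 -0.63 op 0.0439 gf 30.0 yaw 48.2 7.2
```

Emit:
step_arm(commands=[[-1, [0, 0, 0], 2], [-1, [0, 0, 0], 4], [-1, [0, 0, 0], 4]])

```text
time_s: 7.45
ee_pos: [0.5454, 0.2182, 0.0816]
tcp_rot: [[0.717, 0.697, -0.001], [0.697, -0.717, 0.001], [-0.0, -0.002, -1.0]]
ft_force: [-3.7, 3.0, 3.1]
opening: 0.0438
grasp_force: 30.0
```

```bash
python3 -c "
from h import *
st()"
```

```text
[0.5454 0.2182 0.0816] [-3.7  3.   3.1] tz [0.567 0.95  0.262] q7 -0.684 op 0.0438 gf 30.0 yaw 44.2 7.45
```

Torque noise is about ±0.05 N m and there's no stop yet. Continuing.

Emit:
step_arm(commands=[[-1, [0, 0, 0], 2], [-1, [0, 0, 0], 4], [-1, [0, 0, 0], 4]])

```text
time_s: 7.7
ee_pos: [0.5453, 0.2182, 0.0816]
tcp_rot: [[0.764, 0.645, -0.002], [0.645, -0.764, 0.001], [-0.001, -0.002, -1.0]]
ft_force: [-4.2, 3.5, 3.8]
opening: 0.044
grasp_force: 30.0
```

```bash
python3 -c "
from h import *
st()"
```

```text
[0.5453 0.2182 0.0816] [-4.2  3.5  3.8] tz [0.569 0.926 0.29 ] q7 -0.738 op 0.044 gf 30.0 yaw 40.2 7.7
```

Emit:
step_arm(commands=[[-1, [0, 0, 0], 2], [-1, [0, 0, 0], 4], [-1, [0, 0, 0], 5], [-1, [0, 0, 0], 5]])

```text
time_s: 8.03
ee_pos: [0.5453, 0.2183, 0.0816]
tcp_rot: [[0.817, 0.577, -0.002], [0.577, -0.817, 0.001], [-0.001, -0.002, -1.0]]
ft_force: [-4.4, 3.9, 4.2]
opening: 0.0435
grasp_force: 30.0
```

```bash
python3 -c "
from h import *
st()"
```

```text
[0.5453 0.2183 0.0816] [-4.4  3.9  4.2] tz [0.613 0.937 0.268] q7 -0.806 op 0.0435 gf 30.0 yaw 35.2 8.0333
```

Emit:
step_arm(commands=[[-1, [0, 0, 0], 2], [-1, [0, 0, 0], 4], [-1, [0, 0, 0], 5], [-1, [0, 0, 0], 5]])

```text
time_s: 8.37
ee_pos: [0.5452, 0.2185, 0.0816]
tcp_rot: [[0.864, 0.504, -0.002], [0.504, -0.864, 0.001], [-0.001, -0.002, -1.0]]
ft_force: [-4.8, 3.3, 4.1]
opening: 0.0436
grasp_force: 30.0
```

```bash
python3 -c "
from h import *
st()"
```

```text
[0.5452 0.2185 0.0816] [-4.8  3.3  4.1] tz [0.621 0.988 0.247] q7 -0.874 op 0.0436 gf 30.0 yaw 30.2 8.3667
```

Emit:
step_arm(commands=[[-1, [0, 0, 0], 2], [-1, [0, 0, 0], 4], [-1, [0, 0, 0], 5], [-1, [0, 0, 0], 5]])

```text
time_s: 8.7
ee_pos: [0.5451, 0.2186, 0.0816]
tcp_rot: [[0.904, 0.427, -0.002], [0.427, -0.904, 0.001], [-0.001, -0.002, -1.0]]
ft_force: [-4.0, 3.6, 4.0]
opening: 0.0438
grasp_force: 30.0
```

```bash
python3 -c "
from h import *
st()"
```

```text
[0.5451 0.2186 0.0816] [-4.   3.6  4. ] tz [0.639 1.012 0.308] q7 -0.943 op 0.0438 gf 30.0 yaw 25.3 8.7
```

Emit:
step_arm(commands=[[-1, [0, 0, 0], 2], [-1, [0, 0, 0], 4], [-1, [0, 0, 0], 5], [-1, [0, 0, 0], 5]])

```text
time_s: 9.03
ee_pos: [0.5451, 0.2187, 0.0816]
tcp_rot: [[0.938, 0.346, -0.002], [0.346, -0.938, 0.002], [-0.002, -0.002, -1.0]]
ft_force: [-4.2, 3.2, 3.9]
opening: 0.0433
grasp_force: 30.0
```

```bash
python3 -c "
from h import *
st()"
```

```text
[0.5451 0.2187 0.0816] [-4.2  3.2  3.9] tz [0.656 1.057 0.357] q7 -1.012 op 0.0433 gf 30.0 yaw 20.3 9.0333
```

Emit:
step_arm(commands=[[-1, [0, 0, 0], 2], [-1, [0, 0, 0], 4], [-1, [0, 0, 0], 4]])

```text
time_s: 9.28
ee_pos: [0.5451, 0.2188, 0.0816]
tcp_rot: [[0.96, 0.28, -0.002], [0.28, -0.96, 0.002], [-0.002, -0.002, -1.0]]
ft_force: [-4.7, 3.6, 4.6]
opening: 0.0437
grasp_force: 30.0
```

```bash
python3 -c "
from h import *
st()"
```

```text
[0.5451 0.2188 0.0816] [-4.7  3.6  4.6] tz [0.696 1.038 0.324] q7 -1.068 op 0.0437 gf 30.0 yaw 16.2 9.2833
```

Emit:
step_arm(commands=[[-1, [0, 0, 0], 2], [-1, [0, 0, 0], 4], [-1, [0, 0, 0], 4]])

```text
time_s: 9.53
ee_pos: [0.545, 0.2189, 0.0816]
tcp_rot: [[0.977, 0.212, -0.003], [0.212, -0.977, 0.002], [-0.002, -0.002, -1.0]]
ft_force: [-4.7, 4.1, 4.5]
opening: 0.0441
grasp_force: 30.0
```

```bash
python3 -c "
from h import *
st()"
```

```text
[0.545  0.2189 0.0816] [-4.7  4.1  4.5] tz [0.726 1.112 0.352] q7 -1.123 op 0.0441 gf 30.0 yaw 12.2 9.5333
```

Emit:
step_arm(commands=[[-1, [0, 0, 0], 2], [-1, [0, 0, 0], 4], [-1, [0, 0, 0], 4]])

```text
time_s: 9.78
ee_pos: [0.545, 0.219, 0.0816]
tcp_rot: [[0.99, 0.144, -0.003], [0.144, -0.99, 0.002], [-0.002, -0.002, -1.0]]
ft_force: [-4.5, 4.0, 4.8]
opening: 0.0442
grasp_force: 30.0
```

```bash
python3 -c "
from h import *
st()"
```

```text
[0.545  0.219  0.0816] [-4.5  4.   4.8] tz [0.746 1.085 0.29 ] q7 -1.179 op 0.0442 gf 30.0 yaw 8.3 9.7833
```

Emit:
step_arm(commands=[[-1, [0, 0, 0], 2], [-1, [0, 0, 0], 4], [-1, [0, 0, 0], 4]])

```text
time_s: 10.03
ee_pos: [0.545, 0.2191, 0.0816]
tcp_rot: [[0.997, 0.074, -0.003], [0.074, -0.997, 0.002], [-0.002, -0.002, -1.0]]
ft_force: [-4.8, 4.9, 5.0]
opening: 0.0441
grasp_force: 30.0
```

```bash
python3 -c "
from h import *
st()"
```

```text
[0.545  0.2191 0.0816] [-4.8  4.9  5. ] tz [0.83  1.095 0.314] q7 -1.235 op 0.0441 gf 30.0 yaw 4.3 10.0333
```

Emit:
step_arm(commands=[[-1, [0, 0, 0], 2], [-1, [0, 0, 0], 4], [-1, [0, 0, 0], 4]])

```text
time_s: 10.28
ee_pos: [0.545, 0.2192, 0.0816]
tcp_rot: [[1.0, 0.005, -0.003], [0.005, -1.0, 0.002], [-0.003, -0.002, -1.0]]
ft_force: [-5.1, 3.8, 4.9]
opening: 0.0436
grasp_force: 30.0
```

```bash
python3 -c "
from h import *
st()"
```

```text
[0.545  0.2192 0.0816] [-5.1  3.8  4.9] tz [0.782 1.088 0.365] q7 -1.291 op 0.0436 gf 30.0 yaw 0.3 10.2833
```

Emit:
step_arm(commands=[[-1, [0, 0, 0], 2], [-1, [0, 0, 0], 4], [-1, [0, 0, 0], 4]])

```text
time_s: 10.53
ee_pos: [0.545, 0.2193, 0.0816]
tcp_rot: [[0.998, -0.065, -0.003], [-0.065, -0.998, 0.002], [-0.003, -0.002, -1.0]]
ft_force: [-4.2, 5.0, 4.3]
opening: 0.044
grasp_force: 30.0
```

```bash
python3 -c "
from h import *
st()"
```

```text
[0.545  0.2193 0.0816] [-4.2  5.   4.3] tz [0.885 1.132 0.336] q7 -1.348 op 0.044 gf 30.0 yaw -3.7 10.5333
```

Emit:
step_arm(commands=[[-1, [0, 0, 0], 2], [-1, [0, 0, 0], 4], [-1, [0, 0, 0], 4]])

```text
time_s: 10.78
ee_pos: [0.545, 0.2194, 0.0816]
tcp_rot: [[0.991, -0.132, -0.003], [-0.132, -0.991, 0.002], [-0.003, -0.002, -1.0]]
ft_force: [-5.2, 4.7, 4.8]
opening: 0.0434
grasp_force: 30.0
```

```bash
python3 -c "
from h import *
st()"
```

```text
[0.545  0.2194 0.0816] [-5.2  4.7  4.8] tz [0.882 1.135 0.738] q7 -1.404 op 0.0434 gf 30.0 yaw -7.6 10.7833
```

Emit:
step_arm(commands=[[-1, [0, 0, 0], 2], [-1, [0, 0, 0], 4], [-1, [0, 0, 0], 4]])

```text
time_s: 11.03
ee_pos: [0.5467, 0.2192, 0.0817]
tcp_rot: [[0.979, -0.202, 0.001], [-0.202, -0.979, 0.002], [0.001, -0.002, -1.0]]
ft_force: [-0.2, 4.3, 0.6]
opening: 0.0434
grasp_force: 30.0
```

```bash
python3 -c "
from h import *
st();grab('wrist','w3.png')"
```

```text
[0.5467 0.2192 0.0817] [-0.2  4.3  0.6] tz [1.118 0.338 0.681] q7 -1.461 op 0.0434 gf 30.0 yaw -11.7 11.0333
```

View pics/w3.png

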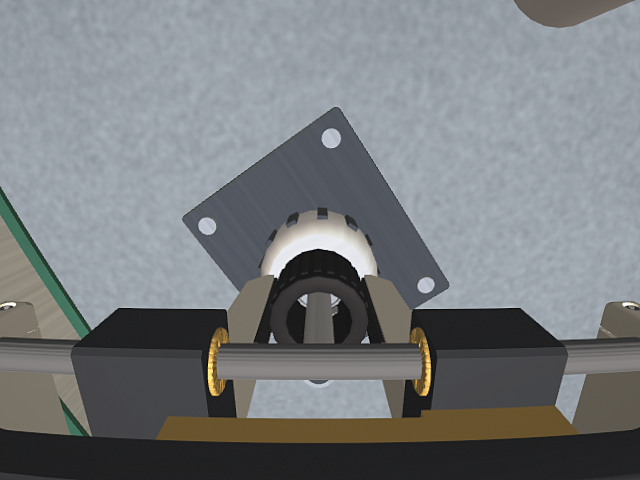

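The wrist view shows the fingers still gripping the sleeve at (319,310). The torque jumped to 0.74 N m, so the sleeve is at its open stop. I'll back off slightly, release and go up to the shank.

Emit:
step_arm(commands=[[-1, [0, 0, 0], -2], [-1, [0, 0, 0], -4], [0.5, [0, 0, 0], -4], [0.5, [0, 0, 0], -4], [0.5, [0, 0, 0], -4], [0.5, [0, 0, 0], -4], [0.5, [0, 0, 0], -4], [0.5, [0, 0, 0], -4]])

```text
time_s: 11.75
ee_pos: [0.5463, 0.2165, 0.0816]
tcp_rot: [[0.99, -0.139, 0.0], [-0.139, -0.99, -0.001], [0.001, 0.001, -1.0]]
ft_force: [-0.8, -0.6, 0.6]
opening: 0.0696
grasp_force: 0.0
```

```bash
python3 -c "
from h import *
st();go([.5455,.2185,.119])"
```

```text
[0.5463 0.2165 0.0816] [-0.8 -0.6  0.6] tz [-0.01   0.15  -0.042] q7 -1.406 op 0.0696 gf 0.0 yaw -8.0 11.75
shift cm [-0.1  -0.18 -3.74]
```

Emit:
step_arm(commands=[[0.5, [-0.1, -0.2, 0], 0], [0.5, [-0.1, -0.2, -2], 0], [0.0, [-0.1, -0.2, -3.7], 0], [-0.4, [-0.1, -0.2, -3.7], 0], [-0.4, [-0.1, -0.2, -3.7], 0], [-0.4, [-0.1, -0.2, -3.7], 0], [-0.4, [-0.1, -0.2, -3.7], 0], [-0.4, [-0.1, -0.2, -3.7], 0]])

```text
time_s: 12.42
ee_pos: [0.5447, 0.2194, 0.1177]
tcp_rot: [[0.99, -0.138, -0.002], [-0.138, -0.99, -0.001], [-0.002, 0.001, -1.0]]
ft_force: [0.2, 0.1, 0.4]
opening: 0.0343
grasp_force: 0.0
```

```bash
python3 -c "
from h import *
f=grab('wrist','w4.png');st();go([.5455,.2188,.119])
s=observe();c=(cloud(f).reshape(-1,3)-s['ee_pos'])@s['tcp_rot']
q=c[(abs(c[:,0])<.02)&(abs(c[:,1])<.012)&(c[:,2]<-.006)&(c[:,2]>-.04)];print(len(q),q.mean(0),q.min(0),q.max(0))"
```

```text
[0.5448 0.2194 0.1178] [ 0.6  0.5 -0.4] tz [-0.016  0.176 -0.001] q7 -1.449 op 0.0304 gf 0.0 yaw -7.9 12.4667
shift cm [ 0.08  0.05 -0.12]
1061 [ 0.00336372  0.00072038 -0.0250339 ] [-0.00516068 -0.0052686  -0.03248474] [ 0.00739866  0.00672841 -0.00607898]
```

View pics/w4.png

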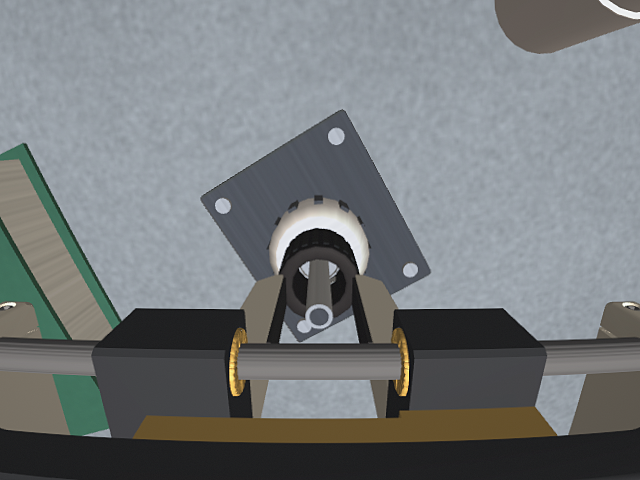

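The shank top at (318,317) sits midway between the fingers and is centred within 1 mm. Closing.

Emit:
step_arm(commands=[[-0.6, [0.1, 0.1, -0.2], 0], [-0.6, [0.1, 0.1, -0.2], 0], [-0.7, [0.1, 0.1, -0.2], 0], [-0.7, [0.1, 0.1, -0.2], 0], [-1, [0.1, 0.1, -0.2], 0], [-1, [0.1, 0.1, -0.2], 0], [-1, [0.1, 0.1, -0.2], 0], [-1, [0.1, 0.1, -0.2], 0]])

```text
time_s: 13.13
ee_pos: [0.5461, 0.2184, 0.1205]
tcp_rot: [[0.99, -0.138, -0.0], [-0.138, -0.99, -0.0], [-0.0, 0.0, -1.0]]
ft_force: [0.5, 0.1, -0.2]
opening: 0.0115
grasp_force: 30.0
```

```bash
python3 -c "
from h import *
st()"
```

```text
[0.5461 0.2184 0.1205] [ 0.5  0.1 -0.2] tz [0.008 0.137 0.017] q7 -1.449 op 0.0115 gf 30.0 yaw -7.9 13.1333
```

Firm grip with no side load. I'll raise it 4 mm slowly as a test.

Emit:
step_arm(commands=[[-1, [0, 0, -0.1], 0], [-1, [0, 0, -0.2], 0], [-1, [0, 0, -0.3], 0], [-1, [0, 0, -0.4], 0], [-1, [0, 0, -0.4], 0]])

```text
time_s: 13.55
ee_pos: [0.5463, 0.2183, 0.1249]
tcp_rot: [[0.99, -0.138, 0.0], [-0.138, -0.99, 0.0], [0.0, -0.0, -1.0]]
ft_force: [0.7, 1.5, -0.7]
opening: 0.0111
grasp_force: 30.0
```

```bash
python3 -c "
from h import *
st()"
```

```text
[0.5463 0.2183 0.1249] [ 0.7  1.5 -0.7] tz [0.007 0.111 0.009] q7 -1.453 op 0.0111 gf 30.0 yaw -7.9 13.55
```

Free. I'll lift it slowly the rest of the way.

Emit:
step_arm(commands=[[-1, [0, 0, -0.4], 0], [-1, [0, 0, -0.8], 0], [-1, [0, 0, -1.2], 0], [-1, [0, 0, -1.6], 0], [-1, [0, 0, -2.0], 0], [-1, [0, 0, -2.4], 0], [-1, [0, 0, -2.8], 0], [-1, [0, 0, -2.8], 0]])

```text
time_s: 14.22
ee_pos: [0.5468, 0.2183, 0.1537]
tcp_rot: [[0.99, -0.138, 0.002], [-0.138, -0.99, 0.0], [0.002, -0.001, -1.0]]
ft_force: [0.0, -0.2, -1.2]
opening: 0.0109
grasp_force: 30.0
```

```bash
python3 -c "
from h import *
st()"
```

```text
[0.5468 0.2183 0.1537] [ 0.  -0.2 -1.2] tz [ 0.024  0.146 -0.023] q7 -1.482 op 0.0109 gf 30.0 yaw -7.9 14.2167
```

Emit:
step_arm(commands=[[-1, [0, 0, -0.5], 0], [-1, [0, 0, -1.0], 0], [-1, [0, 0, -1.5], 0], [-1, [0, 0, -2.5], 0], [-1, [0, 0, -4], 0], [-1, [0, 0, -6], 0], [-1, [0, 0, -6], 0], [-1, [0, 0, -6], 0]])

```text
time_s: 14.88
ee_pos: [0.5469, 0.2182, 0.2139]
tcp_rot: [[0.99, -0.138, 0.003], [-0.138, -0.99, 0.001], [0.002, -0.001, -1.0]]
ft_force: [0.3, -0.3, -1.9]
opening: 0.0114
grasp_force: 30.0
```

```bash
python3 -c "
from h import *
st();go([.517,-.164,.213])
f=grab('wrist');s=observe();c=(cloud(f).reshape(-1,3)-s['ee_pos'])@s['tcp_rot']
q=c[(abs(c[:,0])<.02)&(abs(c[:,1])<.02)&(c[:,2]<.08)&(c[:,2]>-.04)]
for a,b in((-.04,-.015),(-.015,.01),(.01,.03),(.03,.037),(.037,.05)):
  r=q[(q[:,2]>a)&(q[:,2]<b)];print(a,len(r),r.mean(0).round(4) if len(r) else '',r[:,2].max() if len(r) else '')"
```

```text
[0.5469 0.2182 0.2139] [ 0.3 -0.3 -1.9] tz [ 0.016  0.155 -0.054] q7 -1.539 op 0.0114 gf 30.0 yaw -7.9 14.8833
shift cm [ 2.31 38.26  0.05]
-0.04 2446 [ 0.0066  0.0003 -0.0282] -0.015004501937427972
-0.015 897 [ 0.0071  0.0008 -0.0067] 0.009947971625837253
0.01 240 [0.005  0.0008 0.0194] 0.029927075893543615
0.03 69 [0.005  0.0005 0.0333] 0.036846547111024266
0.037 707 [0.0042 0.0007 0.0428] 0.0495824304483037
```

Emit:
step_arm(commands=[[-1, [0.1, 1, 0], 0], [-1, [0.2, 3, 0], 0], [-1, [0.4, 6, 0], 0], [-1, [0.6, 9, 0], 0], [-1, [0.8, 12, 0], 0], [-1, [1.0, 15, 0], 0], [-1, [1.2, 18, 0], 0], [-1, [1.4, 21, 0], 0]])

```text
time_s: 15.6
ee_pos: [0.5297, 0.0064, 0.2117]
tcp_rot: [[0.99, -0.139, -0.002], [-0.139, -0.99, -0.0], [-0.002, 0.001, -1.0]]
ft_force: [0.5, -0.2, -1.4]
opening: 0.0112
grasp_force: 30.0
```

Emit:
step_arm(commands=[[-1, [0.2, 3, 0], 0], [-1, [0.4, 6, 0], 0], [-1, [0.6, 9, 0], 0], [-1, [0.8, 12, 0], 0], [-1, [0.9, 14.5, 0], 0], [-1, [0.9, 16.5, 0], 0], [-1, [0.9, 17.3, 0], 0], [-1, [0.9, 17.3, 0], 0]])

```text
time_s: 16.27
ee_pos: [0.5145, -0.1668, 0.2123]
tcp_rot: [[0.99, -0.143, -0.001], [-0.143, -0.99, -0.001], [-0.001, 0.001, -1.0]]
ft_force: [-0.1, -0.5, -0.6]
opening: 0.0114
grasp_force: 30.0
```

```bash
python3 -c "
from h import *
st();print(observe()['tcp_rot'].round(3));go([.517,-.164,.06])"
```

```text
[ 0.5145 -0.1668  0.2123] [-0.1 -0.5 -0.6] tz [-0.01   0.132 -0.024] q7 -0.877 op 0.0114 gf 30.0 yaw -8.2 16.2667
[[ 0.99  -0.143 -0.001]
 [-0.143 -0.99  -0.001]
 [-0.001  0.001 -1.   ]]
shift cm [ 0.23 -0.33 15.23]
```

Emit:
step_arm(commands=[[-1, [0.2, -0.3, 2], 0], [-1, [0.2, -0.3, 5], 0], [-1, [0.2, -0.3, 8], 0], [-1, [0.2, -0.3, 11], 0], [-1, [0.2, -0.3, 13.5], 0], [-1, [0.2, -0.3, 14.5], 0], [-1, [0.2, -0.3, 15], 0], [-1, [0.2, -0.3, 15], 0]])

```text
time_s: 16.93
ee_pos: [0.5185, -0.1605, 0.0621]
tcp_rot: [[0.991, -0.137, -0.001], [-0.137, -0.991, 0.001], [-0.001, -0.001, -1.0]]
ft_force: [0.4, 0.3, -0.3]
opening: 0.0111
grasp_force: 30.0
```

```bash
python3 -c "
from h import *
st();f=grab('wrist','w5.png')
s=observe();P=cloud(f).reshape(-1,3);q=P[(abs(P[:,0]-.517)<.055)&(abs(P[:,1]+.164)<.055)&(P[:,2]<.012)];print('floor z',np.median(q[:,2]),len(q))"
```

```text
[ 0.5185 -0.1605  0.0621] [ 0.4  0.3 -0.3] tz [0.006 0.172 0.014] q7 -0.705 op 0.0111 gf 30.0 yaw -7.8 16.9333
floor z 0.004648407960742271 17722
```

View pics/w5.png

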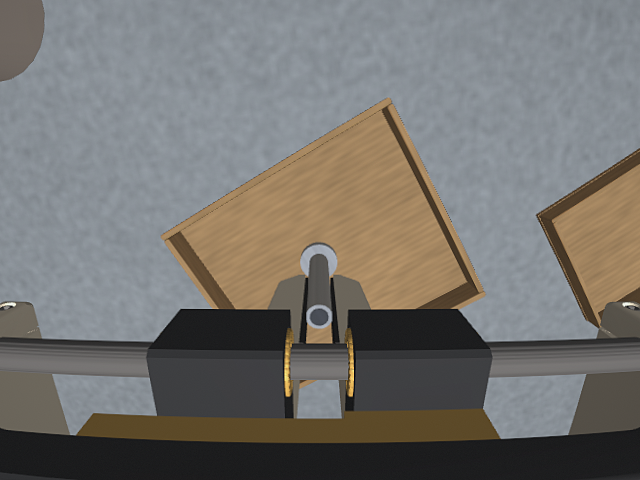

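The bit, with its foot at (318,262) and its top at (318,317), hangs over the middle of the large tray, about 7 mm above the floor. I'll lower it slowly.

Emit:
step_arm(commands=[[-1, [0, 0, 0.15], 0], [-1, [0, 0, 0.3], 0], [-1, [0, 0, 0.45], 0], [-1, [0, 0, 0.55], 0], [-1, [0, 0, 0.6], 0], [-1, [0, 0, 0.6], 0]])

```text
time_s: 17.48
ee_pos: [0.5186, -0.1615, 0.0567]
tcp_rot: [[0.99, -0.138, 0.0], [-0.138, -0.99, 0.0], [0.0, -0.0, -1.0]]
ft_force: [-0.8, 0.4, -0.6]
opening: 0.0112
grasp_force: 30.0
```

```bash
python3 -c "
from h import *
st()"
```

```text
[ 0.5186 -0.1615  0.0567] [-0.8  0.4 -0.6] tz [0.04  0.158 0.043] q7 -0.696 op 0.0112 gf 30.0 yaw -7.9 17.4833
```

Emit:
step_arm(commands=[[-1, [0, 0, 0.05], 0], [-1, [0, 0, 0.1], 0], [-1, [0, 0, 0.1], 0]])

```text
time_s: 17.73
ee_pos: [0.5185, -0.1615, 0.0556]
tcp_rot: [[0.99, -0.138, -0.0], [-0.138, -0.99, -0.0], [-0.0, 0.0, -1.0]]
ft_force: [0.4, 0.5, -0.2]
opening: 0.0115
grasp_force: 30.0
```

```bash
python3 -c "
from h import *
st()"
```

```text
[ 0.5185 -0.1615  0.0556] [ 0.4  0.5 -0.2] tz [-0.01   0.252 -0.03 ] q7 -0.695 op 0.0115 gf 30.0 yaw -7.9 17.7333
```

Emit:
step_arm(commands=[[-1, [0, 0, 0.05], 0], [-1, [0, 0, 0.1], 0], [-1, [0, 0, 0.1], 0]])

```text
time_s: 17.98
ee_pos: [0.5185, -0.1615, 0.0546]
tcp_rot: [[0.99, -0.138, -0.0], [-0.138, -0.99, -0.0], [-0.0, 0.0, -1.0]]
ft_force: [0.6, 1.0, -1.3]
opening: 0.0115
grasp_force: 30.0
```

```bash
python3 -c "
from h import *
st()"
```

```text
[ 0.5185 -0.1615  0.0546] [ 0.6  1.  -1.3] tz [ 0.036  0.153 -0.036] q7 -0.694 op 0.0115 gf 30.0 yaw -7.9 17.9833
```

Emit:
step_arm(commands=[[-1, [0, 0, 0.05], 0], [-1, [0, 0, 0.05], 0], [-1, [0, 0, 0.05], 0]])

```text
time_s: 18.23
ee_pos: [0.5186, -0.1615, 0.0545]
tcp_rot: [[0.99, -0.138, 0.0], [-0.138, -0.99, 0.0], [0.0, -0.0, -1.0]]
ft_force: [-0.9, -0.1, 2.2]
opening: 0.0111
grasp_force: 30.0
```

```bash
python3 -c "
from h import *
st()"
```

```text
[ 0.5186 -0.1615  0.0545] [-0.9 -0.1  2.2] tz [ 0.17   0.343 -0.004] q7 -0.693 op 0.0111 gf 30.0 yaw -7.9 18.2333
```

Contact at the expected height, with +2 N. I'll open, then retreat straight up.

Emit:
step_arm(commands=[[-0.9, [0, 0, 0], 0], [-0.8, [0, 0, 0], 0], [-0.6, [0, 0, 0], 0], [-0.3, [0, 0, 0], 0], [0, [0, 0, 0], 0], [0, [0, 0, 0], 0], [0.2, [0, 0, 0], 0], [0.2, [0, 0, 0], 0]])

```text
time_s: 18.9
ee_pos: [0.5185, -0.1615, 0.054]
tcp_rot: [[0.99, -0.138, -0.0], [-0.138, -0.99, -0.0], [-0.0, 0.0, -1.0]]
ft_force: [-0.4, 0.3, -0.4]
opening: 0.0465
grasp_force: 0.0
```

Emit:
step_arm(commands=[[0.2, [0, 0, -1], 0], [0.2, [0, 0, -3], 0], [0.2, [0, 0, -6], 0], [0.2, [0, 0, -9], 0], [0.2, [0, 0, -12], 0], [0.2, [0, 0, -15], 0], [0.2, [0, 0, -15], 0], [0.2, [0, 0, -15], 0]])

```text
time_s: 19.57
ee_pos: [0.5193, -0.1621, 0.2063]
tcp_rot: [[0.99, -0.138, 0.004], [-0.138, -0.99, -0.001], [0.004, 0.0, -1.0]]
ft_force: [-0.2, -0.3, -0.8]
opening: 0.0557
grasp_force: 0.0
```

```bash
python3 -c "
from h import *
st();f=grab('wrist','w6.png')
P=cloud(f).reshape(-1,3);q=P[(np.hypot(P[:,0]-.518,P[:,1]+.161)<.03)&(P[:,2]>.015)&(P[:,2]<.1)];print(q.min(0),q.max(0))
for a in(.02,.04,.06,.075):
  r=q[abs(q[:,2]-a)<.008];print(a,len(r),r.mean(0))"
```

```text
[ 0.5193 -0.1621  0.2063] [-0.2 -0.3 -0.8] tz [0.046 0.159 0.029] q7 -0.875 op 0.0557 gf 0.0 yaw -7.9 19.5667
[ 0.51188075 -0.16800265  0.01525558] [ 0.5238497  -0.15622422  0.0845079 ]
0.02 26 [ 0.5224531  -0.16277397  0.02170121]
0.04 38 [ 0.52235661 -0.16248828  0.0400245 ]
0.06 48 [ 0.52236495 -0.16273819  0.06035962]
0.075 133 [ 0.51934247 -0.16224683  0.07943134]
```

View pics/w6.png

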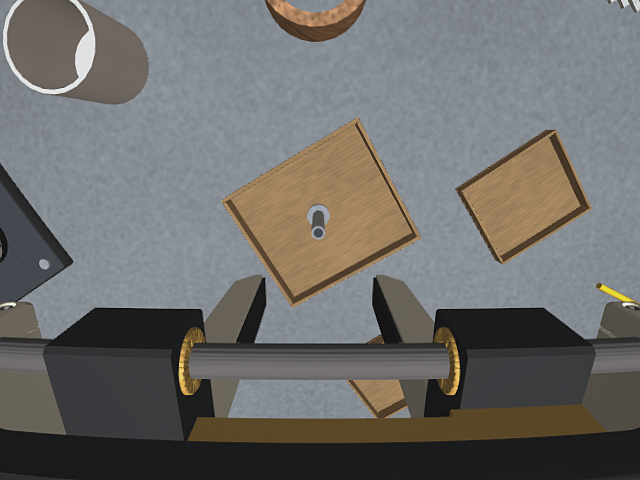

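The bit stands upright in the middle of the tray, with its foot at (318,216) and its top at z of about 0.082. The arm is clear, so I'm handing in.

```bash
python3 -c "
from h import *
print(job_done())"
```

```text
the job is handed in; nothing more can be done
None
```

The bit is out of the chuck and standing upright near the middle of the 140 x 160 mm tray. I handed the job in at about 20 s, but no verdict came back; at the open stop I turned one step too far (0.74 N m read at the wrist, limit 1 N m).

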